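# Shut, bleed and reset a needle valve on a workshop bench

## Robot

A 6-joint arm with a two-finger parallel gripper is mounted at the origin on the work surface. World frame = base frame: x ahead of the robot, y to its left, z up, the work surface at z = 0. Lengths are in m, angles in rad, forces in N, time in s.
With the tool pointing down it reaches from about 0.25 to 0.85 m from the base axis. Payload 12.5 kg.
Tool frame: the origin (TCP) lies on the front face of the gripper's body, between the roots of the fingers; the fingertips stand 84 mm ahead of it and the grasp point (between the pads) lies env.hold_point_z ahead of it (env.hold_point_z is the distance from the TCP to the grasp point, in m); z points along the fingers, y is the line along which they close (so a half turn about z gives the same grasp; the last joint's range is limited). The gripper opens to 93 mm and grips with 3 to 60 N. Pads are 15 mm wide; open, the fingers measure 128 mm over their backs; the gripper's body (75 mm by 188 mm) begins 65 mm behind the grasp point.
Start: joints at [-1.374, 0.351, 1.652, -0, 1.139, -0.085], TCP at [0.153, -0.528, 0.303] pointing down, gripper open.
Joint ranges: [-2.75, 2.75], [-0.79, 2.1], [0.01, 2.65], [-1.57, 4.71], [0.07, 3.14], [-2.87, 2.87]. Speed limits (rad/s): [2.22, 2.22, 2.79, 3.14, 3.14, 3.14].

## Interface

Orientations are given as [roll, pitch, yaw] about the fixed x, y, z axes, in that order (R = Rz(yaw) Ry(pitch) Rx(roll)).
In Python, from workcell import monitor, eyes, env gives the robot as it stands.
- The arm moves only by the tool send_rows, never from a script. Its argument "deltas" is a list of rows, each a list of 6 numbers: the shift along the tool's x, y, z scaled (see below), then the turn, a rotation vector about the tool's x, y, z scaled (see below). A call has 1 to 5 rows; each row is the pose to reach, as a shift and turn from the pose commanded when the call began, along the tool's axes at that moment; what a row does not reach only later rows make up. The controller multiplies each number of a shift by 250 mm and each number of a turn by pi/4 rad. A row lasts 1/12 s, in which the tool goes at most 41.7 mm and 7.16 degrees, less where a joint would pass 70% of its speed; a pose out of reach is approached as far as the arm can. A call with a number of a shift or a turn outside -1 to 1 is refused whole. A call with a gripper value outside its range is refused whole. "jaw" is the opening, from -1 (shut) to 1 (fully open), set as the call begins (left out, the last holds). The fingers move at their own pace and stop on an object; "grip_force" is the grip in N (left out, the last holds). Time passes only in rows, so rows that repeat a pose let the fingers close. It gives the time, the measured TCP pose, the force, the opening and the grip force at its end, in the units of the state.
- monitor.read_state(): the state, without advancing time (a new reading comes with each control period).
- eyes.get_image(name): name is "side" or "top" or "wrist"; returns (picture, depth): 480x640x3 uint8, red, green, blue; 480x640 float32, m along the optical axis (not along the pixel's ray), 0 where there is no reading.
- eyes.camera_model(name): a dict with "fx", "fy", "cx", "cy" (pixels), "rvec" (rotation vector, rad) and "tvec" (3), from world to camera coordinates, as OpenCV has them. Camera axes: x right, y down, z forward; pixel columns grow to the right and rows downward; lengths in m; the calibration is good to about 2 mm. The wrist camera is an equidistant fisheye: a pixel r from the principal point sees the ray r / f radians off the axis. A picture is of the moment at which its call begins: read the wrist's pose just before it. camera_model takes no time and is no camera call; for the wrist camera it gives the pose at the moment of the call.
- env.sign_off(): hands the job in; it is judged then, once.
The state is a dict: "time_s": time; "qpos": joint angles; "qd": joint speeds; "joint_torque": joint torques, N m; "tool_pos": TCP position; "tool_rot": TCP orientation; "contact_force": force on the tool from outside, world axes, zero at the start; "torque": the same for the moment, N m; "width": opening from 0.0 (shut) to 1.0 (fully open); "finger_force": force on a finger pad.
Only numpy, scipy, OpenCV 4.12 (cv2) and the standard library are available. Lean on these libraries where they do the work, as an engineer would, in place of code of your own. Each camera call takes 0.05 s, during which the arm holds its last target. There are 200 camera calls.

## Task

Turn the needle valve's handle clockwise until it is fully shut; with it shut, push the spring pedal right down to its stop, hold it there for a second and let it come all the way up again. Then open the valve half a turn (180 degrees) from shut, to within about 10 degrees, and let go. Leave the tools and other things on the bench where they are.

Things in the scene. Friction and masses are not known exactly. Their poses are not given: they have to be found in the camera images.
- valve: Brass needle valve (block 50 x 44 mm, pipe stubs both ways along its x) bolted to a dark steel plate 160 (x) x 90 (y) x 10 mm on the bench; fixed, may stand at any yaw within about 45 degrees either way. Origin: centre of the plate's underside, on the handle's axis; z up. The brass bonnet (radius 16) under the handle ends at 70 mm height.
- handle (a joint): Turn of the valve handle about the vertical axis through the valve's origin, rad. 0 = shut (a hard seat: it turns no further clockwise), growing counter-clockwise seen from above as it opens, to 4.7. Stays where it is left. At 0 the long arm points along the valve's +x, at half a turn (3.14) along its -x. Turning it takes about 0.1 N m.
- handle_grip (a point): Point on the turning axis at mid height of the handle bar, 104 mm above the valve's origin; its x points along the long arm. The level dark steel bar, 14 mm wide, 22 mm high (93 to 115 mm above the bench), runs from 25 mm behind the axis to 64 mm ahead, ending in a round 24 mm boss; below it is only a 12 mm stem. Can be gripped across the bar at the axis from above.
- handle_end (a point): Centre of the round boss at the end of the handle's long arm, 64 mm from the axis.
- pedal_base: Grey pedal valve on the bench, base plate 200 (x) x 100 (y) x 12 mm, fixed. Origin: centre of the underside; z up. The pedal's hinge line lies along its y at x = +80 mm, 42 mm up; the free toe end is towards -x.
- pedal (a joint): Angle of the pedal, rad: 0 = up (held by its spring, the plate then rises 14 degrees towards the toe), growing as it is pressed, to the stop at 0.22 (about 28 mm down at the pressing point; the plate is then nearly level). At the pressing point it needs about 4 N to start and about 10 N at the stop, then goes hard; springs back up when let go.
- pedal_pad (a point): Pressing point on top of the black rubber tread of the pedal, on its centre line, 130 mm along the plate from the hinge; moves with the pedal. The tread is 66 mm wide (pedal plate 172 x 78 mm) and runs 36 mm further to the toe. Up, it lies 85 mm over the bench.
- ratchet: Bystander: ratchet 190 mm long lying on the bench, handle to -x. Origin mid-length, underside; highest 36 mm.
- socket: Bystander: steel deep socket, 32 mm diameter, 65 mm tall, standing. Origin centre of underside.
- socket_rail: Bystander: aluminium rail 200 x 26 mm along x with six sockets on it, 38 mm high. Origin centre of underside.
- screwdriver: Bystander: screwdriver 200 mm long lying along its x.
- wrench: Bystander: open wrench 180 mm long lying along its x.
There are look-alikes about, which are no part of the job. What is shaped like the valve but turquoise is not meant.

How it is judged:
By the outcome, as a careful person would: the job done as asked, in the order asked, and still so for the second after the job is handed in, with the robot touching nothing.
It also fails if it takes over 72 s, if anything falls off the work surface, if the arm or the gripper's body presses on something with over 40 N, if the wrist force passes 120 N, or if a joint passes its speed limit or range.

## Working session

There is one attempt and no reset: what is moved stays moved. The work goes in short steps, Python scripts to look and compute and a tool call to move; the robot and the scene stay as the last step left them, time stands still between calls to the robot, and variables do not carry over. Pictures are saved under pics/ and viewed, at most 10 in all, crops included, and the job is handed in when it is done.

Besides the shell and the picture viewer there is one more tool, called after "Call:" by a JSON object that holds its "fn" and its "kwargs". send_rows: Moves the arm, as the interface text tells. Its arguments: {"type":"object","properties":{"deltas":{"type":"array"},"jaw":{"type":"number"},"grip_force":{"type":"number"}},"required":["deltas"]}

```bash
mkdir -p pics; ls; python3 - <<'E'
from workcell import monitor, eyes, env
import cv2,numpy as np
s=monitor.read_state();print({k:np.round(v,3) for k,v in s.items()},env.hold_point_z)
for n in("top","side"):
    im,d=eyes.get_image(n);m=eyes.camera_model(n)
    np.savez(f"pics/{n}1.npz",im=im,d=d,**m);cv2.imwrite(f"pics/{n}1.png",im[:,:,::-1]);print(n,m)
E
```

```text
pics
{'time_s': np.float64(0.0), 'qpos': array([-1.374,  0.351,  1.652, -0.   ,  1.139, -0.085]), 'qd': array([-0.   , -0.002, -0.   , -0.001,  0.   , -0.002]), 'joint_torque': array([-1.0000e-03, -4.9733e+01, -2.8526e+01,  7.0000e-02,  2.6000e-02,
       -0.0000e+00]), 'tool_pos': array([ 0.153, -0.528,  0.302]), 'tool_rot': array([-3.14 , -0.   ,  0.282]), 'contact_force': array([0.652, 0.17 , 1.065]), 'torque': array([-0.033,  0.021, -0.012]), 'finger_force': np.float64(0.0), 'width': np.float64(0.997)} 0.0653
top {'fx': 529.1783656674984, 'fy': 529.1783656674984, 'cx': 328.1779809054414, 'cy': 244.5211085704132, 'rvec': array([ 2.20833652, -2.15976042,  0.04387092]), 'tvec': array([-0.00678947,  0.48500595,  1.41589896])}
side {'fx': 503.8786003082832, 'fy': 503.8786003082832, 'cx': 319.83464532706824, 'cy': 232.8947789698989, 'rvec': array([ 2.06160471, -0.25586735,  0.12348092]), 'tvec': array([-0.47365402,  0.15841801,  1.31011772])}
```

View pics/top1.png

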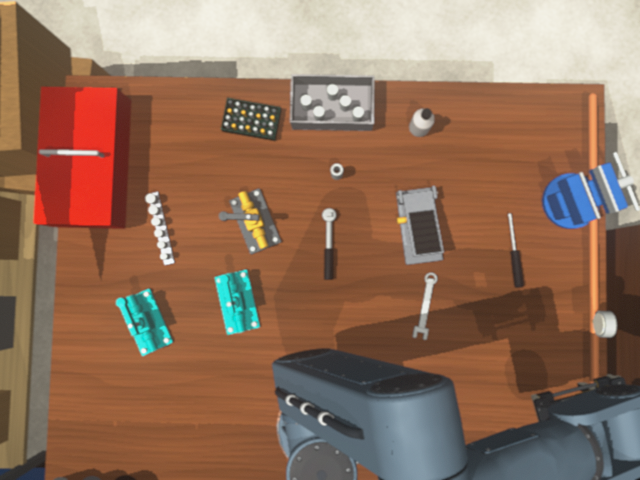

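View pics/side1.png

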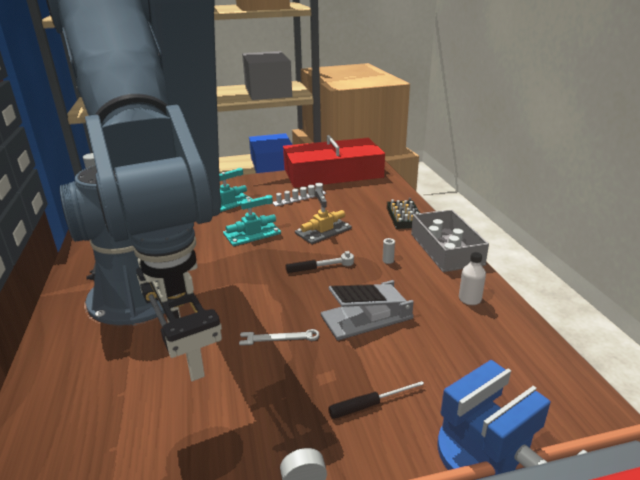

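The top view shows the brass valve at about (255,220) with its boss near (226,216), and the pedal at (420,225) with the tread at (425,232). The side view confirms both, and the turquoise valves are decoys.

```bash
cat > h.py <<'E'
import numpy as np,cv2
def load(n): return dict(np.load(f"pics/{n}.npz"))
def plane(m,uv,z):
    R=cv2.Rodrigues(m['rvec'])[0];t=m['tvec'];uv=np.atleast_2d(uv).astype(float)
    r=np.c_[(uv[:,0]-m['cx'])/m['fx'],(uv[:,1]-m['cy'])/m['fy'],np.ones(len(uv))]@R
    c=-R.T@t; return c+r*((z-c[2])/r[:,2])[:,None]
def cloud(m):
    R=cv2.Rodrigues(m['rvec'])[0];v,u=np.mgrid[:480,:640];d=m['d']
    p=np.stack([(u-m['cx'])/m['fx']*d,(v-m['cy'])/m['fy']*d,d],-1)-m['tvec']; return p@R
E
python3 - <<'E'
from h import *
m=load('top1');im=m['im'];P=cloud(m)
hsv=cv2.cvtColor(im,cv2.COLOR_RGB2HSV)
def rep(name,mask):
    p=P[mask];print(name,mask.sum(),'med',np.median(p,0).round(3))
    uv=np.argwhere(mask)[:,::-1].astype(np.float32);print('  rect',cv2.minAreaRect(uv));return uv
z=P[...,2]
v,u=np.mgrid[:480,:640]
roi=(u>210)&(u<290)&(v>180)&(v<260)
rep('handle z>85',roi&(z>.085)&(z<.13)); 
uv=rep('z all',roi&(z>.006))
b=roi&(hsv[...,1]>130)&(hsv[...,0]>18)&(hsv[...,0]<32)&(hsv[...,2]>120);rep('brass',b)
hd=roi&(z>.085)&(z<.13)
p=P[hd];c=p.mean(0);w,V=np.linalg.eigh(np.cov(p[:,:2].T));d=V[:,1];s=(p-c)[:,:2]@d
print('handle',c,np.degrees(np.arctan2(d[1],d[0])),s.min(),s.max(),c[:2]+d*s.min(),c[:2]+d*s.max())
roi=(u>385)&(u<455)&(v>175)&(v<275)
pm=roi&(z>.006);rep('pedal',pm)
t=roi&(im.max(-1)<60)&(z>.03);uv=rep('tread',t)
print('tread box',np.c_[plane(m,cv2.boxPoints(cv2.minAreaRect(uv)),.085)].round(3))
crop=np.hstack([cv2.resize(im[180:270,205:295],(400,400),interpolation=2),cv2.resize(im[180:270,375:465],(400,400),interpolation=2)])
cv2.imwrite('pics/c1.png',crop[:,:,::-1])
E
```

```text
handle z>85 271 med [0.545 0.232 0.115]
  rect ((239.0, 215.5), (9.0, 40.0), 90.0)
z all 2187 med [0.541 0.204 0.015]
  rect ((250.0, 219.99996948242188), (77.99998474121094, 77.99998474121094), 0.0)
brass 593 med [0.535 0.201 0.05 ]
  rect ((252.38458251953125, 219.42308044433594), (60.15385055541992, 16.846155166625977), 67.38013458251953)
handle [0.54545426 0.23112005 0.11414824] 88.9376571244158 -0.05111030525507726 0.048957718633671314 [0.54450666 0.18001853] [0.54636196 0.28006935]
pedal 2932 med [ 0.537 -0.234  0.06 ]
  rect ((420.0, 225.0), (98.0, 68.0), 90.0)
tread 0 med [nan nan nan]
  rect ((0.0, 0.0), (0.0, 0.0), 0.0)
tread box [[1.114 0.892 0.085]
 [1.114 0.892 0.085]
 [1.114 0.892 0.085]
 [1.114 0.892 0.085]]
  return _methods._mean(a, axis=axis, dtype=dtype,
  ret = um.true_divide(
```

View pics/c1.png

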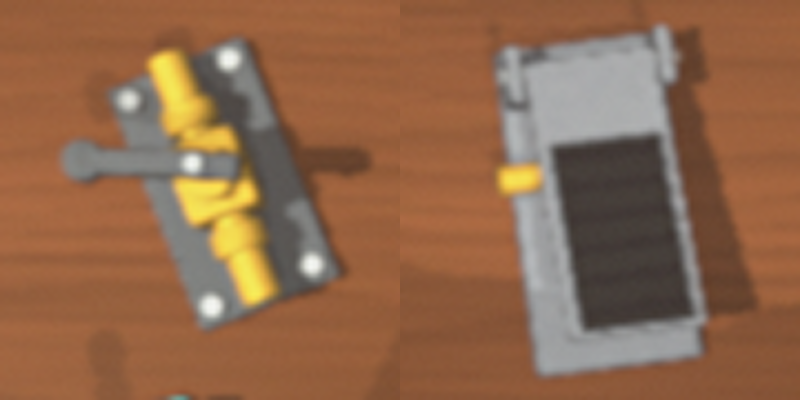

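The crop shows the handle screw at (192,163), the boss at (80,160) and the plate bolts at (228,60), (128,100), (312,265) and (211,306). The tread corners are at (553,148), (660,135), (692,318) and (585,330), with the hinge at the top.

```bash
cat > g.py <<'E'
E
python3 - <<'E'
from h import *
m=load('top1');P=cloud(m)
f=lambda x,y,o=205,x0=0:((x-x0)*.225+o-.39,y*.225+180-.39)
b=plane(m,[f(228,60),f(128,100),f(312,265),f(211,306)],.012)
print(b.round(3),'ctr',b.mean(0).round(4));d=(b[0]+b[1]-b[2]-b[3]);print('valve yaw',np.degrees(np.arctan2(d[1],d[0])))
h=plane(m,[f(192,163),f(80,160)],.116);print('screw,boss',h.round(4)); e=h[1]-h[0];print(np.degrees(np.arctan2(e[1],e[0])),np.linalg.norm(e))
uv=np.array([f(*q,375,400) for q in[(553,148),(660,135),(692,318),(585,330)]])
for q in uv:
  i=np.rint(q).astype(int);print(q.round(1),P[i[1],i[0]].round(3))
for k in (.2,.4,.5,.6,.8):
  q=(uv[0]+uv[1])/2*(1-k)+(uv[2]+uv[3])/2*k;i=np.rint(q).astype(int);print(k,P[i[1],i[0]].round(3),plane(m,q,P[i[1],i[0]][2]).round(3))
E
```

```text
[[0.621 0.204 0.012]
 [0.595 0.265 0.012]
 [0.496 0.149 0.012]
 [0.47  0.21  0.012]] ctr [0.5457 0.2071 0.012 ]
valve yaw 23.759133617933742
screw,boss [[0.5461 0.2065 0.116 ]
 [0.5465 0.2703 0.116 ]]
89.66015717370243 0.06382765697111319
[409.  212.9] [ 0.569 -0.205  0.068]
[433.1 210. ] [ 0.579 -0.269  0.062]
[440.3 251.2] [ 0.47  -0.282  0.092]
[416.2 253.9] [ 0.461 -0.222  0.09 ]
0.2 [ 0.551 -0.241  0.073] [[ 0.551 -0.24   0.073]]
0.4 [ 0.529 -0.243  0.079] [[ 0.53  -0.243  0.079]]
0.5 [ 0.519 -0.245  0.082] [[ 0.519 -0.244  0.082]]
0.6 [ 0.508 -0.245  0.082] [[ 0.508 -0.246  0.082]]
0.8 [ 0.488 -0.25   0.088] [[ 0.487 -0.249  0.088]]
```

```bash
cat > plan.py <<'E'
import numpy as np,sys
def plan(p,yaw,goal,gyaw,n):
    "per-call last row (scaled): p m, yaw deg, split in n calls of 5 rows"
    p=np.array(p,float);goal=np.array(goal,float);dp=(goal-p)/n;dy=(gyaw-yaw)/n
    print('mm/row',np.linalg.norm(dp)*200,'deg/row',dy/5)
    for k in range(n):
        a=np.radians(yaw);c,s=np.cos(a),np.sin(a)
        t=np.array([dp@[c,s,0],dp@[s,-c,0],-dp[2]])/.25
        for r in range(1,6): print((t*r/5).round(3).tolist(),round(-dy*r/5/45,3),end=' ; ')
        print();yaw+=dy
E
python3 - <<'E'
from plan import *
from workcell import monitor
s=monitor.read_state()
plan(s['tool_pos'],np.degrees(s['tool_rot'][2]),(.546,.207,.26),90,5)
E
```

```text
mm/row 33.38585398646506 deg/row 2.9542225137087734
[0.093, -0.095, 0.007] -0.066 ; [0.186, -0.191, 0.014] -0.131 ; [0.279, -0.286, 0.02] -0.197 ; [0.372, -0.382, 0.027] -0.263 ; [0.466, -0.477, 0.034] -0.328 ; 
[0.114, -0.069, 0.007] -0.066 ; [0.229, -0.137, 0.014] -0.131 ; [0.343, -0.206, 0.02] -0.197 ; [0.458, -0.274, 0.027] -0.263 ; [0.572, -0.343, 0.034] -0.328 ; 
[0.128, -0.037, 0.007] -0.066 ; [0.256, -0.074, 0.014] -0.131 ; [0.384, -0.111, 0.02] -0.197 ; [0.512, -0.149, 0.027] -0.263 ; [0.64, -0.186, 0.034] -0.328 ; 
[0.133, -0.003, 0.007] -0.066 ; [0.267, -0.007, 0.014] -0.131 ; [0.4, -0.01, 0.02] -0.197 ; [0.533, -0.013, 0.027] -0.263 ; [0.667, -0.016, 0.034] -0.328 ; 
[0.13, 0.031, 0.007] -0.066 ; [0.26, 0.062, 0.014] -0.131 ; [0.389, 0.092, 0.02] -0.197 ; [0.519, 0.123, 0.027] -0.263 ; [0.649, 0.154, 0.034] -0.328 ;
```

Call:
{"fn": "send_rows", "kwargs": {"deltas": [[0.093, -0.095, 0.007, 0, 0, -0.066], [0.186, -0.191, 0.014, 0, 0, -0.131], [0.279, -0.286, 0.02, 0, 0, -0.197], [0.372, -0.382, 0.027, 0, 0, -0.263], [0.466, -0.477, 0.034, 0, 0, -0.328]], "jaw": 0}}

```text
time_s: 0.52
tool_pos: [0.232, -0.3798, 0.2939]
tool_rot: [-3.141, -0.0, 0.542]
contact_force: [0.9, -0.4, 0.1]
width: 0.69
finger_force: 0.0
```

Call:
{"fn": "send_rows", "kwargs": {"deltas": [[0.114, -0.069, 0.007, 0, 0, -0.066], [0.229, -0.137, 0.014, 0, 0, -0.131], [0.343, -0.206, 0.02, 0, 0, -0.197], [0.458, -0.274, 0.027, 0, 0, -0.263], [0.572, -0.343, 0.034, 0, 0, -0.328]]}}

```text
time_s: 0.93
tool_pos: [0.3107, -0.2328, 0.2856]
tool_rot: [-3.142, -0.0, 0.799]
contact_force: [0.8, -0.1, -0.4]
width: 0.502
finger_force: 0.0
```

Call:
{"fn": "send_rows", "kwargs": {"deltas": [[0.128, -0.037, 0.007, 0, 0, -0.066], [0.256, -0.074, 0.014, 0, 0, -0.131], [0.384, -0.111, 0.02, 0, 0, -0.197], [0.512, -0.149, 0.027, 0, 0, -0.263], [0.64, -0.186, 0.034, 0, 0, -0.328]]}}

```text
time_s: 1.35
tool_pos: [0.3892, -0.0857, 0.2771]
tool_rot: [-3.142, -0.0, 1.057]
contact_force: [0.8, -1.4, -0.0]
width: 0.501
finger_force: 0.0
```

Call:
{"fn": "send_rows", "kwargs": {"deltas": [[0.133, -0.003, 0.007, 0, 0, -0.066], [0.267, -0.007, 0.014, 0, 0, -0.131], [0.4, -0.01, 0.02, 0, 0, -0.197], [0.533, -0.013, 0.027, 0, 0, -0.263], [0.667, -0.016, 0.034, 0, 0, -0.328]]}}

```text
time_s: 1.77
tool_pos: [0.4681, 0.0614, 0.2685]
tool_rot: [-3.141, 0.0, 1.315]
contact_force: [0.1, -1.3, -0.1]
width: 0.5
finger_force: 0.0
```

Call:
{"fn": "send_rows", "kwargs": {"deltas": [[0.13, 0.031, 0.007, 0, 0, -0.066], [0.26, 0.062, 0.014, 0, 0, -0.131], [0.389, 0.092, 0.02, 0, 0, -0.197], [0.519, 0.123, 0.027, 0, 0, -0.263], [0.649, 0.154, 0.034, 0, 0, -0.328]]}}

```text
time_s: 2.18
tool_pos: [0.5468, 0.2083, 0.2598]
tool_rot: [-3.141, 0.0, 1.573]
contact_force: [0.2, -0.3, 0.0]
width: 0.502
finger_force: 0.0
```

Call:
{"fn": "send_rows", "kwargs": {"deltas": [[-0.003, 0.003, 0.1, 0, 0, 0], [-0.005, 0.003, 0.2, 0, 0, 0], [-0.006, 0.003, 0.29, 0, 0, 0], [-0.006, 0.003, 0.35, 0, 0, 0], [-0.006, 0.003, 0.355, 0, 0, 0]]}}

```text
time_s: 2.6
tool_pos: [0.5458, 0.2048, 0.1683]
tool_rot: [-3.136, 0.001, 1.57]
contact_force: [0.5, -0.4, 0.1]
width: 0.499
finger_force: 0.0
```

Call:
{"fn": "send_rows", "kwargs": {"deltas": [[0, 0, 0, 0, 0, 0], [0, 0, 0, 0, 0, 0], [0, 0, 0, 0, 0, 0], [0, 0, 0, 0, 0, 0], [0, 0, 0, 0, 0, 0]], "jaw": -1, "grip_force": 35}}

```text
time_s: 3.02
tool_pos: [0.5474, 0.2052, 0.1723]
tool_rot: [3.14, -0.0, 1.57]
contact_force: [-0.3, -0.4, -0.2]
width: 0.19
finger_force: 0.0
```

Call:
{"fn": "send_rows", "kwargs": {"deltas": [[0, 0, 0, 0, 0, 0], [0, 0, 0, 0, 0, 0], [0, 0, 0, 0, 0, 0]]}}

```text
time_s: 3.27
tool_pos: [0.5477, 0.2052, 0.1722]
tool_rot: [3.14, -0.0, 1.57]
contact_force: [1.8, -0.8, 4.9]
width: 0.144
finger_force: 34.9
```

Call:
{"fn": "send_rows", "kwargs": {"deltas": [[0, 0, 0, 0, 0, 0.12], [0, 0, 0, 0, 0, 0.24], [0, 0, 0, 0, 0, 0.36], [0, 0, 0, 0, 0, 0.48], [0, 0, 0, 0, 0, 0.6]]}}

```text
time_s: 3.68
tool_pos: [0.5482, 0.2051, 0.1722]
tool_rot: [3.139, -0.002, 1.094]
contact_force: [6.8, -2.3, 1.9]
width: 0.145
finger_force: 35.0
```

Call:
{"fn": "send_rows", "kwargs": {"deltas": [[0, 0, 0, 0, 0, 0.12], [0, 0, 0, 0, 0, 0.24], [0, 0, 0, 0, 0, 0.36], [0, 0, 0, 0, 0, 0.48], [0, 0, 0, 0, 0, 0.6]]}}

```text
time_s: 4.1
tool_pos: [0.5486, 0.2047, 0.1722]
tool_rot: [3.139, -0.003, 0.623]
contact_force: [8.6, -5.5, 1.3]
width: 0.152
finger_force: 35.0
```

```bash
python3 -c "
from workcell import monitor
s=monitor.read_state();print(s['tool_rot'],s['torque'],s['contact_force'],s['width'],s['qpos'])"
```

```text
[ 3.13908890e+00 -3.02971038e-03  6.23095096e-01] [-0.83107782 -1.37349227  0.20029135] [ 8.56354073 -5.53401867  1.26201795] 0.1515554544923327 [ 0.27810864  0.57256864  1.6645889  -0.00169898  0.90073789  1.22686632]
```

Call:
{"fn": "send_rows", "kwargs": {"deltas": [[0, 0, 0, 0, 0, 0.08], [0, 0, 0, 0, 0, 0.16], [0, 0, 0, 0, 0, 0.22], [0, 0, 0, 0, 0, 0.22]]}}

```text
time_s: 4.43
tool_pos: [0.5487, 0.2045, 0.1722]
tool_rot: [3.139, -0.003, 0.452]
contact_force: [10.0, -5.7, 0.6]
width: 0.149
finger_force: 34.9
```

```bash
python3 -c "
from workcell import monitor
s=monitor.read_state();print(s['tool_rot'],s['torque'],s['contact_force'],s['width'],s['qpos'][5])"
```

```text
[ 3.13939984 -0.00344897  0.45171817] [-0.99654246 -1.31674309 -0.00573087] [10.01503043 -5.67433816  0.63494336] 0.1491788046627147 1.3981781343754902
```

Call:
{"fn": "send_rows", "kwargs": {"deltas": [[0, 0, 0, 0, 0, 0.04], [0, 0, 0, 0, 0, 0.08], [0, 0, 0, 0, 0, 0.12], [0, 0, 0, 0, 0, 0.12]]}}

```text
time_s: 4.77
tool_pos: [0.5488, 0.2046, 0.1722]
tool_rot: [3.139, -0.004, 0.36]
contact_force: [10.1, -4.6, 1.1]
width: 0.149
finger_force: 36.4
```

```bash
python3 -c "
from workcell import monitor
s=monitor.read_state();print(s['tool_rot'],s['torque'],s['contact_force'],s['width'],s['qpos'][5])"
```

```text
[ 3.13926702 -0.00398047  0.3600099 ] [-0.83269043 -1.59183591  0.7007622 ] [10.10471826 -4.55423638  1.08757559] 0.14860425677418027 1.4903911727689265
```

Call:
{"fn": "send_rows", "kwargs": {"deltas": [[0, 0, 0, 0, 0, 0], [0, 0, 0, 0, 0, 0], [0, 0, 0, 0, 0, 0]], "jaw": 0}}

```text
time_s: 5.02
tool_pos: [0.5468, 0.2051, 0.1712]
tool_rot: [-3.141, 0.001, 0.36]
contact_force: [-0.7, 0.2, -0.9]
width: 0.313
finger_force: 0.0
```

Call:
{"fn": "send_rows", "kwargs": {"deltas": [[0, 0, -0.05, 0, 0, 0], [0, 0, -0.15, 0, 0, 0], [0, 0, -0.25, 0, 0, 0], [0, 0, -0.35, 0, 0, 0], [0, 0, -0.36, 0, 0, 0]]}}

```text
time_s: 5.43
tool_pos: [0.5483, 0.2057, 0.2667]
tool_rot: [3.141, -0.007, 0.361]
contact_force: [0.4, 0.1, 0.6]
width: 0.496
finger_force: 0.0
```

```bash
python3 - <<'E'
from plan import *
from workcell import monitor
s=monitor.read_state();print(s['contact_force'])
plan(s['tool_pos'],np.degrees(s['tool_rot'][2]),(.500,-.247,.20),23.8,3)
E
```

```text
[0.38967904 0.08948315 0.58579489]
mm/row 30.674570309156884 deg/row 0.2095060911047227
[-0.055, 0.108, 0.018] -0.005 ; [-0.109, 0.217, 0.036] -0.009 ; [-0.164, 0.325, 0.053] -0.014 ; [-0.219, 0.434, 0.071] -0.019 ; [-0.273, 0.542, 0.089] -0.023 ; 
[-0.057, 0.107, 0.018] -0.005 ; [-0.113, 0.215, 0.036] -0.009 ; [-0.17, 0.322, 0.053] -0.014 ; [-0.226, 0.43, 0.071] -0.019 ; [-0.283, 0.537, 0.089] -0.023 ; 
[-0.059, 0.106, 0.018] -0.005 ; [-0.117, 0.213, 0.036] -0.009 ; [-0.176, 0.319, 0.053] -0.014 ; [-0.234, 0.425, 0.071] -0.019 ; [-0.293, 0.532, 0.089] -0.023 ;
```

Call:
{"fn": "send_rows", "kwargs": {"deltas": [[-0.055, 0.108, 0.018, 0, 0, -0.005], [-0.109, 0.217, 0.036, 0, 0, -0.01], [-0.164, 0.325, 0.053, 0, 0, -0.014], [-0.219, 0.434, 0.071, 0, 0, -0.019], [-0.273, 0.542, 0.089, 0, 0, -0.023]], "jaw": -1, "grip_force": 20}}

```text
time_s: 5.85
tool_pos: [0.5305, 0.0531, 0.2393]
tool_rot: [-3.141, 0.0, 0.379]
contact_force: [0.4, -0.7, 0.1]
width: 0.194
finger_force: 0.0
```

Call:
{"fn": "send_rows", "kwargs": {"deltas": [[-0.057, 0.107, 0.018, 0, 0, -0.005], [-0.113, 0.215, 0.036, 0, 0, -0.01], [-0.17, 0.322, 0.053, 0, 0, -0.014], [-0.226, 0.43, 0.071, 0, 0, -0.019], [-0.283, 0.537, 0.089, 0, 0, -0.023]]}}

```text
time_s: 6.27
tool_pos: [0.5144, -0.0979, 0.217]
tool_rot: [-3.141, 0.0, 0.397]
contact_force: [0.4, 0.0, 0.4]
width: 0.007
finger_force: 0.0
```

Call:
{"fn": "send_rows", "kwargs": {"deltas": [[-0.059, 0.106, 0.018, 0, 0, -0.005], [-0.117, 0.213, 0.036, 0, 0, -0.01], [-0.176, 0.319, 0.053, 0, 0, -0.014], [-0.234, 0.425, 0.071, 0, 0, -0.019], [-0.293, 0.532, 0.089, 0, 0, -0.023]]}}

```text
time_s: 6.68
tool_pos: [0.4982, -0.2488, 0.1947]
tool_rot: [-3.141, 0.0, 0.415]
contact_force: [0.4, 0.4, -0.1]
width: 0.002
finger_force: 0.0
```

```bash
python3 - <<'E'
from workcell import monitor, eyes, env
import cv2,numpy as np
s=monitor.read_state();print(s['tool_pos'],s['tool_rot'],s['width'],s['contact_force'])
im,d=eyes.get_image('top');m=eyes.camera_model('top')
np.savez("pics/top2.npz",im=im,d=d,**m)
crop=np.hstack([cv2.resize(im[180:270,205:295],(400,400),interpolation=2),cv2.resize(im[170:290,365:485],(400,400),interpolation=2)])
cv2.imwrite('pics/c2.png',crop[:,:,::-1])
E
```

```text
[ 0.49824562 -0.24882552  0.19473813] [-3.14117230e+00  1.00624667e-04  4.14780926e-01] 0.001707704973521009 [ 0.35449928  0.41041791 -0.10643912]
```

View pics/c2.png

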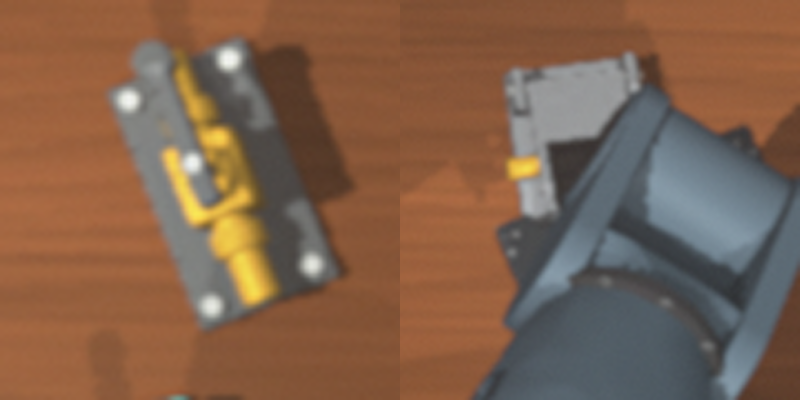

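The handle now runs from its screw at (192,163) to its boss at (152,60), parallel to the valve's x, so it is shut. Next I press the pedal.

Call:
{"fn": "send_rows", "kwargs": {"deltas": [[0.006, -0.004, 0.04, 0, 0, 0], [0.006, -0.004, 0.08, 0, 0, 0], [0.006, -0.004, 0.11, 0, 0, 0], [0.006, -0.004, 0.14, 0, 0, 0], [0.006, -0.004, 0.16, 0, 0, 0]]}}

```text
time_s: 7.15
tool_pos: [0.4994, -0.245, 0.1539]
tool_rot: [-3.14, 0.002, 0.416]
contact_force: [-5.5, -1.4, 7.8]
width: 0.009
finger_force: 3.8
```

Call:
{"fn": "send_rows", "kwargs": {"deltas": [[0, 0, 0.015, 0, 0, 0], [0, 0, 0.03, 0, 0, 0], [0, 0, 0.045, 0, 0, 0], [0, 0, 0.06, 0, 0, 0], [0, 0, 0.06, 0, 0, 0]]}}

```text
time_s: 7.57
tool_pos: [0.4992, -0.2451, 0.1405]
tool_rot: [-3.14, 0.002, 0.417]
contact_force: [-12.4, -0.2, 22.9]
width: 0.008
finger_force: 11.0
```

Call:
{"fn": "send_rows", "kwargs": {"deltas": [[0, 0, 0.006, 0, 0, 0], [0, 0, 0.012, 0, 0, 0], [0, 0, 0.012, 0, 0, 0], [0, 0, 0.012, 0, 0, 0], [0, 0, 0.012, 0, 0, 0]]}}

```text
time_s: 7.98
tool_pos: [0.4991, -0.2451, 0.1397]
tool_rot: [-3.141, 0.002, 0.417]
contact_force: [-21.2, 5.9, 51.6]
width: 0.003
finger_force: 25.3
```

Call:
{"fn": "send_rows", "kwargs": {"deltas": [[0, 0, 0, 0, 0, 0], [0, 0, 0, 0, 0, 0], [0, 0, 0, 0, 0, 0], [0, 0, 0, 0, 0, 0], [0, 0, 0, 0, 0, 0]]}}

```text
time_s: 8.4
tool_pos: [0.4992, -0.2451, 0.1397]
tool_rot: [-3.141, 0.002, 0.417]
contact_force: [-21.5, 6.3, 50.7]
width: -0.002
finger_force: 25.3
```

Call:
{"fn": "send_rows", "kwargs": {"deltas": [[0, 0, 0, 0, 0, 0], [0, 0, 0, 0, 0, 0], [0, 0, 0, 0, 0, 0], [0, 0, 0, 0, 0, 0], [0, 0, 0, 0, 0, 0]]}}

```text
time_s: 8.82
tool_pos: [0.4992, -0.2451, 0.1397]
tool_rot: [-3.141, 0.002, 0.417]
contact_force: [-22.2, 5.6, 50.0]
width: 0.008
finger_force: 25.3
```

Call:
{"fn": "send_rows", "kwargs": {"deltas": [[0, 0, 0, 0, 0, 0], [0, 0, 0, 0, 0, 0], [0, 0, 0, 0, 0, 0], [0, 0, 0, 0, 0, 0], [0, 0, 0, 0, 0, 0]]}}

```text
time_s: 9.23
tool_pos: [0.4991, -0.2451, 0.1397]
tool_rot: [-3.141, 0.002, 0.417]
contact_force: [-21.8, 6.4, 51.1]
width: 0.006
finger_force: 25.3
```

Call:
{"fn": "send_rows", "kwargs": {"deltas": [[0, 0, -0.05, 0, 0, 0], [0, 0, -0.12, 0, 0, 0], [0, 0, -0.2, 0, 0, 0], [0, 0, -0.3, 0, 0, 0], [0, 0, -0.4, 0, 0, 0]]}}

```text
time_s: 9.65
tool_pos: [0.4997, -0.2447, 0.2369]
tool_rot: [-3.14, 0.001, 0.416]
contact_force: [0.3, -0.1, 0.4]
width: 0.007
finger_force: 0.0
```

```bash
python3 - <<'E'
from plan import *
from workcell import monitor
s=monitor.read_state();print(s['contact_force'])
plan(s['tool_pos'],np.degrees(s['tool_rot'][2]),(.548,.205,.25),23.8,3)
E
```

```text
[ 0.34277967 -0.0927581   0.44138861]
mm/row 30.162565924224026 deg/row -0.0026952120130639893
[0.06, -0.104, -0.003] 0.0 ; [0.121, -0.209, -0.007] 0.0 ; [0.181, -0.313, -0.01] 0.0 ; [0.241, -0.418, -0.014] 0.0 ; [0.301, -0.522, -0.017] 0.0 ; 
[0.06, -0.104, -0.003] 0.0 ; [0.12, -0.209, -0.007] 0.0 ; [0.181, -0.313, -0.01] 0.0 ; [0.241, -0.418, -0.014] 0.0 ; [0.301, -0.522, -0.017] 0.0 ; 
[0.06, -0.104, -0.003] 0.0 ; [0.12, -0.209, -0.007] 0.0 ; [0.181, -0.313, -0.01] 0.0 ; [0.241, -0.418, -0.014] 0.0 ; [0.301, -0.522, -0.017] 0.0 ;
```

Call:
{"fn": "send_rows", "kwargs": {"deltas": [[0.06, -0.104, -0.003, 0, 0, 0], [0.121, -0.209, -0.007, 0, 0, 0], [0.181, -0.313, -0.01, 0, 0, 0], [0.241, -0.418, -0.014, 0, 0, 0], [0.301, -0.522, -0.017, 0, 0, 0]], "jaw": 0}}

```text
time_s: 10.07
tool_pos: [0.5157, -0.0937, 0.2405]
tool_rot: [-3.141, 0.001, 0.416]
contact_force: [-0.3, -0.2, 0.4]
width: 0.312
finger_force: 0.0
```

Call:
{"fn": "send_rows", "kwargs": {"deltas": [[0.06, -0.104, -0.003, 0, 0, 0], [0.12, -0.209, -0.007, 0, 0, 0], [0.181, -0.313, -0.01, 0, 0, 0], [0.241, -0.418, -0.014, 0, 0, 0], [0.301, -0.522, -0.017, 0, 0, 0]]}}

```text
time_s: 10.48
tool_pos: [0.5318, 0.0561, 0.2447]
tool_rot: [-3.141, 0.001, 0.416]
contact_force: [1.4, -0.3, -0.3]
width: 0.498
finger_force: 0.0
```

Call:
{"fn": "send_rows", "kwargs": {"deltas": [[0.06, -0.104, -0.003, 0, 0, 0], [0.12, -0.209, -0.007, 0, 0, 0], [0.181, -0.313, -0.01, 0, 0, 0], [0.241, -0.418, -0.014, 0, 0, 0], [0.301, -0.522, -0.017, 0, 0, 0]]}}

```text
time_s: 10.9
tool_pos: [0.5478, 0.2058, 0.2488]
tool_rot: [-3.141, 0.001, 0.416]
contact_force: [0.4, -0.0, 0.6]
width: 0.499
finger_force: 0.0
```

```bash
python3 - <<'E'
from workcell import monitor, eyes
from h import *
s=monitor.read_state();print(s['tool_pos'],s['tool_rot'],s['width'],s['qpos'][5])
im,d=eyes.get_image('top');m=dict(eyes.camera_model('top'),im=im,d=d);P=cloud(m);P0=cloud(load('top1'))
for u,v in((425,227),(428,240),(427,250)): print(P[v,u].round(3),P0[v,u].round(3))
E
```

```text
[0.54775601 0.2058331  0.24882171] [-3.14130009e+00  9.34016205e-04  4.16186030e-01] 0.49945748147795826 1.4343646323961712
[ 0.532 -0.246  0.078] [ 0.532 -0.246  0.075]
[ 0.498 -0.252  0.087] [ 0.498 -0.253  0.084]
[ 0.472 -0.249  0.091] [ 0.472 -0.25   0.086]
```

Call:
{"fn": "send_rows", "kwargs": {"deltas": [[0.001, 0.004, 0.1, 0, 0, 0], [0.001, 0.004, 0.19, 0, 0, 0], [0.001, 0.004, 0.27, 0, 0, 0], [0.001, 0.004, 0.308, 0, 0, 0], [0.001, 0.004, 0.308, 0, 0, 0]]}}

```text
time_s: 11.37
tool_pos: [0.5479, 0.2028, 0.1701]
tool_rot: [-3.141, 0.004, 0.416]
contact_force: [0.5, -0.6, -0.2]
width: 0.502
finger_force: 0.0
```

Call:
{"fn": "send_rows", "kwargs": {"deltas": [[0, 0, 0, 0, 0, 0], [0, 0, 0, 0, 0, 0], [0, 0, 0, 0, 0, 0], [0, 0, 0, 0, 0, 0], [0, 0, 0, 0, 0, 0]], "jaw": -1, "grip_force": 35}}

```text
time_s: 11.78
tool_pos: [0.5495, 0.2024, 0.1732]
tool_rot: [3.142, -0.001, 0.414]
contact_force: [-2.1, 3.5, 1.4]
width: 0.189
finger_force: 3.4
```

Call:
{"fn": "send_rows", "kwargs": {"deltas": [[0, 0, 0, 0, 0, 0], [0, 0, 0, 0, 0, 0], [0, 0, 0, 0, 0, 0]]}}

```text
time_s: 12.03
tool_pos: [0.5489, 0.2039, 0.1732]
tool_rot: [-3.139, -0.001, 0.414]
contact_force: [-4.0, 11.0, 4.3]
width: 0.147
finger_force: 35.0
```

Call:
{"fn": "send_rows", "kwargs": {"deltas": [[0, 0, 0, 0, 0, -0.133], [0, 0, 0, 0, 0, -0.267], [0, 0, 0, 0, 0, -0.4], [0, 0, 0, 0, 0, -0.533], [0, 0, 0, 0, 0, -0.667]]}}

```text
time_s: 12.45
tool_pos: [0.5486, 0.2042, 0.1731]
tool_rot: [-3.139, -0.002, 0.943]
contact_force: [-6.6, 14.8, 4.9]
width: 0.145
finger_force: 35.0
```

Call:
{"fn": "send_rows", "kwargs": {"deltas": [[0, 0, 0, 0, 0, -0.133], [0, 0, 0, 0, 0, -0.267], [0, 0, 0, 0, 0, -0.4], [0, 0, 0, 0, 0, -0.533], [0, 0, 0, 0, 0, -0.667]]}}

```text
time_s: 12.87
tool_pos: [0.5482, 0.2044, 0.1731]
tool_rot: [-3.139, -0.003, 1.467]
contact_force: [-10.0, 15.8, 5.6]
width: 0.15
finger_force: 35.0
```

Call:
{"fn": "send_rows", "kwargs": {"deltas": [[0, 0, 0, 0, 0, -0.133], [0, 0, 0, 0, 0, -0.267], [0, 0, 0, 0, 0, -0.4], [0, 0, 0, 0, 0, -0.533], [0, 0, 0, 0, 0, -0.667]]}}

```text
time_s: 13.28
tool_pos: [0.5478, 0.2043, 0.1731]
tool_rot: [-3.14, -0.004, 1.991]
contact_force: [-13.0, 14.6, 8.5]
width: 0.145
finger_force: 35.0
```

Call:
{"fn": "send_rows", "kwargs": {"deltas": [[0, 0, 0, 0, 0, -0.133], [0, 0, 0, 0, 0, -0.267], [0, 0, 0, 0, 0, -0.4], [0, 0, 0, 0, 0, -0.533], [0, 0, 0, 0, 0, -0.667]]}}

```text
time_s: 13.7
tool_pos: [0.5475, 0.2041, 0.1731]
tool_rot: [-3.141, -0.005, 2.515]
contact_force: [-15.0, 12.6, 10.9]
width: 0.144
finger_force: 35.0
```

Call:
{"fn": "send_rows", "kwargs": {"deltas": [[0, 0, 0, 0, 0, -0.133], [0, 0, 0, 0, 0, -0.267], [0, 0, 0, 0, 0, -0.4], [0, 0, 0, 0, 0, -0.533], [0, 0, 0, 0, 0, -0.667]]}}

```text
time_s: 14.12
tool_pos: [0.5474, 0.2037, 0.1731]
tool_rot: [3.14, -0.005, 3.039]
contact_force: [-16.1, 10.5, 12.6]
width: 0.148
finger_force: 35.0
```

Call:
{"fn": "send_rows", "kwargs": {"deltas": [[0, 0, 0, 0, 0, -0.133], [0, 0, 0, 0, 0, -0.267], [0, 0, 0, 0, 0, -0.4], [0, 0, 0, 0, 0, -0.533], [0, 0, 0, 0, 0, -0.667]]}}

```text
time_s: 14.53
tool_pos: [0.5475, 0.2033, 0.1731]
tool_rot: [3.139, -0.004, -2.721]
contact_force: [-15.6, 6.2, 12.4]
width: 0.146
finger_force: 35.0
```

Call:
{"fn": "send_rows", "kwargs": {"deltas": [[0, 0, 0, 0, 0, 0], [0, 0, 0, 0, 0, 0]]}}

```text
time_s: 14.7
tool_pos: [0.5474, 0.2033, 0.1731]
tool_rot: [3.139, -0.004, -2.725]
contact_force: [-15.7, 6.5, 13.2]
width: 0.148
finger_force: 35.0
```

Call:
{"fn": "send_rows", "kwargs": {"deltas": [[0, 0, 0, 0, 0, 0], [0, 0, 0, 0, 0, 0], [0, 0, 0, 0, 0, 0], [0, 0, 0, 0, 0, 0]], "jaw": 0}}

```text
time_s: 15.03
tool_pos: [0.5495, 0.2022, 0.1726]
tool_rot: [-3.141, 0.0, -2.726]
contact_force: [0.1, -0.4, -0.4]
width: 0.384
finger_force: 0.0
```

Call:
{"fn": "send_rows", "kwargs": {"deltas": [[0, 0, -0.05, 0, 0, 0], [0, 0, -0.15, 0, 0, 0], [0, 0, -0.25, 0, 0, 0], [0, 0, -0.35, 0, 0, 0], [0, 0, -0.4, 0, 0, 0]]}}

```text
time_s: 15.45
tool_pos: [0.55, 0.2025, 0.2765]
tool_rot: [-3.141, 0.004, -2.726]
contact_force: [0.1, -0.0, -0.3]
width: 0.5
finger_force: 0.0
```

Call:
{"fn": "send_rows", "kwargs": {"deltas": [[0.065, -0.146, 0, 0, 0, 0], [0.13, -0.292, 0, 0, 0, 0], [0.195, -0.438, 0, 0, 0, 0], [0.26, -0.584, 0, 0, 0, 0], [0.326, -0.73, 0, 0, 0, 0]]}}

```text
time_s: 15.87
tool_pos: [0.5483, 0.0006, 0.2736]
tool_rot: [-3.141, 0.001, -2.725]
contact_force: [0.7, 0.1, 0.8]
width: 0.5
finger_force: 0.0
```

Call:
{"fn": "send_rows", "kwargs": {"deltas": [[0.03, -0.07, 0, 0, 0, 0], [0.06, -0.14, 0, 0, 0, 0], [0.06, -0.14, 0, 0, 0, 0]]}}

```text
time_s: 16.12
tool_pos: [0.549, -0.0385, 0.2735]
tool_rot: [-3.141, 0.001, -2.728]
contact_force: [-0.3, -0.0, 0.3]
width: 0.501
finger_force: 0.0
```

```bash
python3 - <<'E'
from workcell import monitor, eyes
from h import *
im,d=eyes.get_image('top');m=dict(eyes.camera_model('top'),im=im,d=d);P=cloud(m)
s=monitor.read_state();print(s['contact_force'],s['time_s'],s['tool_pos'])
v,u=np.mgrid[:480,:640];hd=(u>210)&(u<290)&(v>180)&(v<260)&(P[...,2]>.085)&(P[...,2]<.13)
p=P[hd];c=p.mean(0);w,V=np.linalg.eigh(np.cov(p[:,:2].T));print(c,np.degrees(np.arctan2(*V[::-1,1])))
cv2.imwrite('pics/c3.png',cv2.resize(im[160:290,200:460],(800,400),interpolation=2)[:,:,::-1])
E
```

```text
[0.13705507 0.1846234  0.02773798] 16.1667 [ 0.54899168 -0.03685709  0.27333445]
[0.51944529 0.19237132 0.11414927] -155.86591162602215
```

View pics/c3.png

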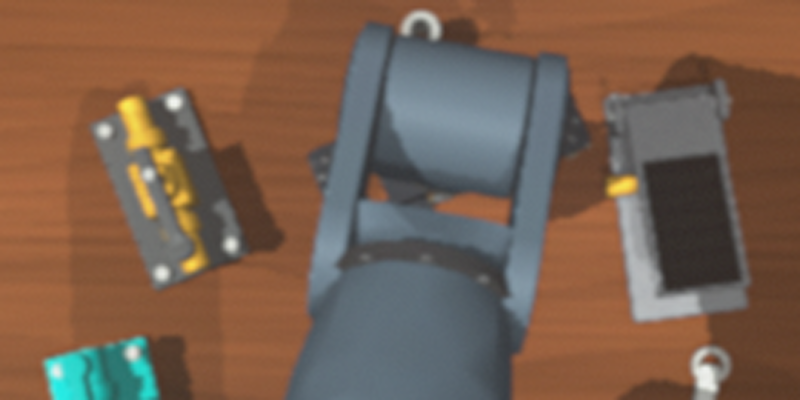

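The handle now points along the valve's -x at -155.9°, where -156.2° is expected. It runs from its screw at (150,175) to its boss near (183,250). The pedal is up and the arm is clear of everything.

```bash
python3 -c "
from workcell import env
print(env.sign_off())"
```

```text
the job is handed in; nothing more can be done
None
```

I turned the valve fully shut, held the pedal on its stop for over a second and let it come back up, then opened the valve about 180° and let go. I handed the job in at about 16 s, with the arm touching nothing.

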